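# Push the sanding block through the flap of its storage box

## Task

Put the wooden sanding block away: with the fingertips only, push it along the tray of the storage box, in through the hanging metal flap and over the end of the tray, until the whole block drops and lies flat in the pocket behind. Then draw the fingers back so that the flap hangs fully shut. Only push the block, never pinch or lift it, and leave the eraser, the paint tube and the tea light where they lie.

Things in the scene. Friction and masses are not known exactly. Their poses are not given: they have to be found in the camera images.
- dust_box: Pale wooden storage box, fixed to the table. Origin: on the table, below the flap's pivot line, midway between the walls; x points into the box (the way to push), y left, z up. Its raised tray (top z = 33 mm) reaches from x = -180 to the sill at x = -20 mm, 83 mm to either side; behind the sill lies the sunken pocket.
- mouth (a point): Middle of the mouth of the guides, on the tray (z = 33 mm), box x = -38 mm. From here to the sill two rails 72 mm apart inside, 8 mm thick, top z = 56 mm. Before it two flared guides, top z = 52 mm, widen from about 75 mm apart to about 125 mm apart at box x = -77 mm.
- sill (a point): Middle of the end edge of the tray, box x = -20 mm, z = 33 mm, 20 mm before the flap. A block pushed past it tips nose down into the pocket and can hang with its tail on the sill; it drops flat once its tail has been pushed 5 to 13 mm beyond the sill. The fingers need go no farther. The tray board is 6 mm thick and overhangs the pocket by 12 mm here.
- pocket (a point): Middle of the pocket floor, box x = 35 mm, z = 3 mm. The pocket is 110 mm long (box x = -20 to 90 mm, plus 12 mm under the sill) and 72 mm wide, walls 8 mm thick with top z = 56 mm; a clear roof (top z = 59 mm) covers box x = 44 to 98 mm. Highest part of the box: the ears on the walls at box x = -8 to 8 mm that carry the flap's rod, top z = 78 mm.
- flap (a joint): Aluminium flap, rad: 0 = hanging upright, shut; grows as its lower edge swings into the box, to 1.57 = level. It cannot swing outward. Plain plate 68 mm wide, 36 mm high, 3 mm thick, 40 g, hung on a 7 mm rod 72 mm above the table at box x = 0; lower edge 36 mm above the table. Falls shut by its own weight. The block's nose pushes it open (about 1.2 rad) and it rests on the block.
- block: Wooden sanding block, 48 x 76 x 27 mm, 50 to 100 g, flat on the tray before the guides. Origin: centre of its underside; y along its 76 mm length, z up. At the start its length lies within 20 degrees of the box's x axis, up to 25 mm off the middle. It fits between the rails only endways.
- eraser: Grey eraser, 22 x 42 x 12 mm, loose on the table left of the box; leave it. Origin: centre of its underside.
- tube: Tube of oil colour, 33 x 117 x 21 mm, loose on the table right of the box; leave it. Origin: its underside, middle.
- candle: Tea light candle in a white cup, 38 mm across, 15 mm high, loose on the table left of the box; leave it. Origin: centre of its underside.
Things that resemble listed ones, but are neither listed nor needed, are in the scene too. Of the things that look like the block, the smallest one is meant.

How it is judged:
By the outcome, as a careful person would: the job done as asked, in the order asked, and still so for the second after the job is handed in, with the robot touching nothing.
It also fails if it takes over 64 s, if anything falls off the work surface, if the arm or the gripper's body presses on something with over 40 N, if the wrist force passes 120 N, or if a joint passes its speed limit or range.

## Robot

A 7-joint arm with a two-finger parallel gripper is mounted at the origin on a cart in front of the work surface, level with it; the furniture and walls round the work are solid. World frame = base frame: x ahead of the robot, y to its left, z up, the work surface at z = 0. Lengths are in m, angles in rad, forces in N, time in s.
With the tool pointing down it reaches from about 0.35 to 0.9 m from the base axis. Payload 19.9 kg.
Tool frame: the origin (TCP) lies at the very end of the fingers, on their centre line; the grasp point (between the pads) lies 19 mm behind it (ctrl.grip_depth is the distance from the TCP to the grasp point, in m); x points along the fingers, z is the direction in which the jaws open and shut, and the axes are right-handed (so a half turn about x gives the same grasp; the last joint's range is limited). The gripper opens to 85 mm and grips with 20 to 120 N. Pads are 22 mm wide; open, the fingers measure 114 mm over their backs; the gripper's body (76 mm by 85 mm) begins 54 mm behind the grasp point. The pads swing forward as they close: fully open they stand 13 mm farther back than shut.
Start: joints at [1.238, 0.417, -0.01, 1.614, 0.005, 1.111, -0.053], TCP at [0.179, -0.599, 0.231] pointing down, gripper open.
Joint ranges: [-2.81, 2.81], [-0.39, 2.02], [-1.27, 1.25], [0.06, 2.57], [-1.19, 4.33], [0.19, 2], [-2.82, 2.82]. Speed limits (rad/s): [1.89, 1.89, 2.39, 2.39, 3.01, 3.01, 3.01].

## Interface

Orientations are given as a rotation vector (axis times angle).
In Python, from rig import sense, optics, job, models, ctrl gives the robot as it stands.
- The arm moves only by the tool drive_tool, never from a script. Its argument "plan" is one flat list of numbers, 7 for each row, row after row: the shift along the tool's x, y, z as a fraction of full scale, then the turn, a rotation vector about the tool's x, y, z as a fraction of full scale, then the opening, from -1 (shut) to 1 (fully open). In form: [dx, dy, dz, rx, ry, rz, hand, dx, dy, dz, rx, ry, rz, hand, ...]. A call has 1 to 12 rows; each row is the pose to reach, as a shift and turn from the pose commanded when the call began, along the tool's axes at that moment; what a row does not reach only later rows make up. Full scale, the value 1, is 0.1 m for a shift and 45 degrees for a turn. A row lasts 1/12 s, in which the tool goes at most 41.7 mm and 7.16 degrees, less where a joint would pass 70% of its speed; a pose out of reach is approached as far as the arm can. A call with a number of a shift or a turn outside -1 to 1 is refused whole. A call with a gripper value outside its range is refused whole. The fingers move at their own pace and stop on an object; "force" is the grip in N (left out, the last holds). Time passes only in rows, so rows that repeat a pose let the fingers close. It gives the time, the measured TCP pose, the force and the opening at its end, in the units of the state.
- sense(): the state, without advancing time (a new reading comes with each control period).
- optics.grab_frame(name): name is "scene" or "top"; returns the picture (420x560x3 uint8, red, green, blue); there is no depth.
- optics.camera_params(name): a dict with "fx", "fy", "cx", "cy" (pixels), "extrinsics" (4x4, takes a point from world to camera coordinates). Camera axes: x right, y down, z forward; pixel columns grow to the right and rows downward; lengths in m; the calibration is good to about 2 mm. A picture is of the moment at which its call begins. camera_params takes no time and is no camera call.
- job.close_job(): hands the job in, once; it reports no verdict.
Trained networks look in the newest picture that a camera, given by its name, has taken for a name from the list of things; names that differ only in an ending like _2 or _b are one class to them, and where a whole thing is asked for, a point or a joint stands for the part that bears it (a point fixed in the world has none). Each returns a list of dicts, best first, with "p" (0 to 1); they miss things now and then, are a little off and sometimes report something else, mostly with a low value. They report only what shows in the picture. A call takes as long as a camera call. They do not tell look-alikes from the thing itself.
- models.search_frame(target, camera): "uv" ([column, row] in pixels, amid what is visible of it).
- models.trace(target, camera): "mask" (420x560 bool, what is visible of it) and "uv" ([column, row] in pixels, amid what is visible of it).
The state is a dict: "t": time; "qpos": joint angles; "qd": joint speeds; "joint_efforts": joint torques, N m; "tcp_pos": TCP position; "tcp_rot": TCP orientation; "contact_force": force on the tool from outside, world axes, zero at the start; "torque": the same for the moment, N m; "gripper_width": finger opening in m.
Only numpy, scipy, OpenCV 4.12 (cv2) and the standard library are available. Lean on these libraries where they do the work, as an engineer would, in place of code of your own. Each camera call takes 0.05 s, during which the arm holds its last target.

## Working session

There is one attempt and no reset: what is moved stays moved. The work goes in short steps, Python scripts to look and compute and a tool call to move; the robot and the scene stay as the last step left them, time stands still between calls to the robot, and variables do not carry over. Pictures are saved under pics/ and viewed, and the job is handed in when it is done.

Besides the shell and the picture viewer there is one more tool, called after "Request:" by a JSON object that holds its "name" and its "arguments", one argument or row to a line. drive_tool: Moves the arm, as the interface text tells. Its arguments: {"type":"object","properties":{"plan":{"type":"array"},"force":{"type":"number"}},"required":["plan"]}

```bash
mkdir -p pics; ls
python3 - <<'E'
from rig import sense, optics, job, models, ctrl
import cv2,numpy as np
np.set_printoptions(precision=4,suppress=True)
for n in ("scene","top"):
    im=optics.grab_frame(n); cv2.imwrite(f"pics/{n}0.png",im[:,:,::-1])
    print(n,optics.camera_params(n))
s=sense();print(s)
for n in ("scene","top"):
    for t in ("block","dust_box","flap","eraser","tube","candle","mouth","sill","pocket"):
        try:
            r=models.search_frame(t,n); print(n,t,[(np.round(d["uv"]),round(d["p"],2)) for d in r])
        except Exception as e: print(n,t,e)
print(sense()["t"])
E
```

```text
pics
scene {'fx': 454.86911297814953, 'fy': 454.86911297814953, 'cx': 293.9229127748222, 'cy': 208.37715827352451, 'extrinsics': array([[ 0.8802, -0.4743,  0.0166, -0.4819],
       [-0.3335, -0.643 , -0.6894,  0.2798],
       [ 0.3377,  0.6013, -0.7242,  0.8453],
       [ 0.    ,  0.    ,  0.    ,  1.    ]])}
top {'fx': 470.2052409742126, 'fy': 470.2052409742126, 'cx': 285.00111769793085, 'cy': 210.77661941288866, 'extrinsics': array([[ 0.0153, -0.9998,  0.0139,  0.0236],
       [-0.9826, -0.0176, -0.1847,  0.5795],
       [ 0.1849, -0.0108, -0.9827,  0.9626],
       [ 0.    ,  0.    ,  0.    ,  1.    ]])}
{'t': 0.1, 'qpos': array([ 1.2385,  0.4179, -0.0103,  1.6141,  0.0047,  1.1107, -0.053 ]), 'qd': array([ 0.0011, -0.001 ,  0.0002, -0.0017, -0.0012,  0.0004,  0.0005]), 'joint_efforts': array([  0.0018, -86.5821,   0.6807, -43.5641,   0.0192,   0.0048,
         0.0001]), 'tcp_pos': array([ 0.1791, -0.5985,  0.2307]), 'tcp_rot': array([ 0.993 ,  1.3338, -0.992 ]), 'contact_force': array([-0.151 ,  0.0494,  0.8202]), 'torque': array([-0.0102,  0.0182,  0.0331]), 'gripper_width': 0.08
[... 268 characters left out ...]
0.42), (array([347., 225.]), 0.29)]
scene tube [(array([387., 283.]), 0.66)]
scene candle [(array([355., 195.]), 0.76), (array([330., 237.]), 0.62)]
scene mouth []
scene sill []
scene pocket [(array([329., 239.]), 0.91), (array([354., 193.]), 0.32)]
top block [(array([388., 226.]), 0.9), (array([313., 223.]), 0.7), (array([308., 306.]), 0.57)]
top dust_box [(array([308., 198.]), 0.85)]
top flap [(array([313., 168.]), 0.64)]
top eraser [(array([258., 177.]), 0.53)]
top tube [(array([376., 174.]), 0.58), (array([312., 223.]), 0.47)]
top candle [(array([262., 137.]), 0.51)]
top mouth [(array([308., 194.]), 0.71)]
top sill [(array([312., 192.]), 0.8)]
top pocket [(array([307., 198.]), 0.63)]
1.0
```

View pics/scene0.png

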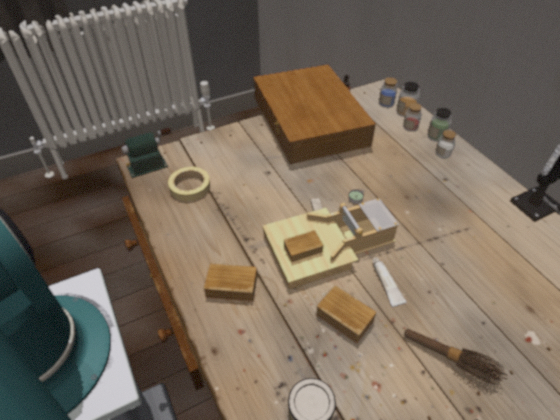

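View pics/top0.png

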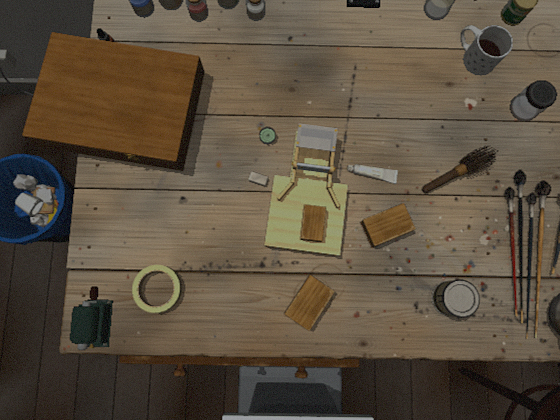

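Run:
```python
import cv2
a=cv2.imread("pics/top0.png")[110:260,220:420]; b=cv2.imread("pics/scene0.png")[160:300,230:430]
cv2.imwrite("pics/topc.png",cv2.resize(a,None,fx=4,fy=4,interpolation=cv2.INTER_CUBIC))
cv2.imwrite("pics/scenec.png",cv2.resize(b,None,fx=4,fy=4,interpolation=cv2.INTER_CUBIC))
```

```text
(no output)
```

View pics/topc.png

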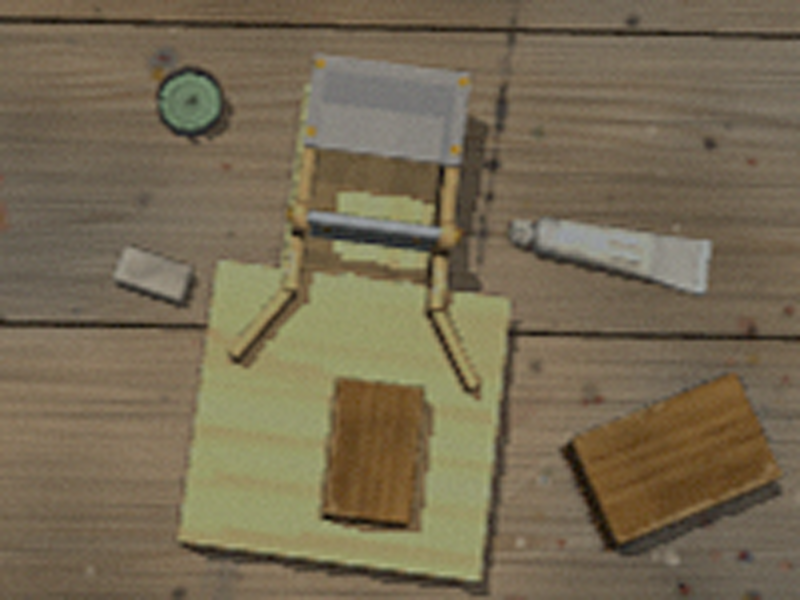

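View pics/scenec.png

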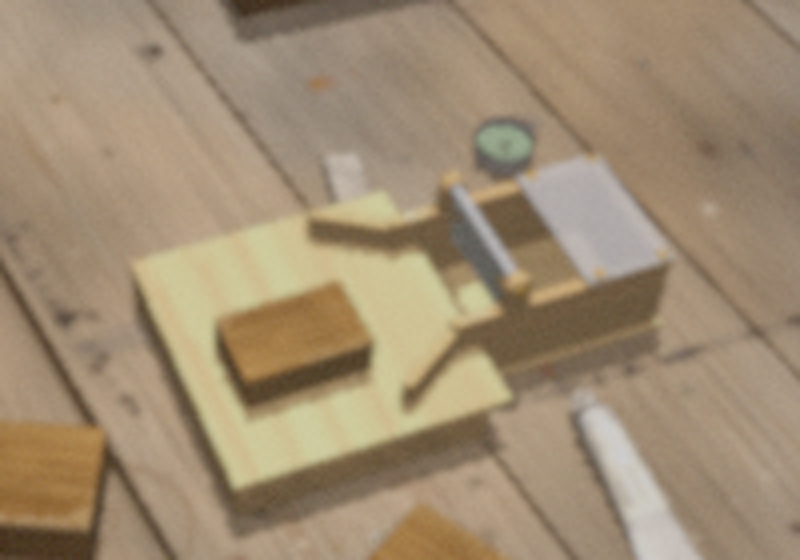

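Three look-alikes. Top picture: (388,226) on the table, (308,306) on the table, and (313,223) on the tray. The tray one is visibly the smallest, and the crop shows it lying before the guides, so it is the one meant. Tray corners in the top crop run from (180,543) to (510,297). Next I fit the poses from both views.

```bash
cat > h.py <<'E'
import numpy as np, cv2
from scipy.optimize import least_squares
from rig import sense, optics, job, models, ctrl
np.set_printoptions(precision=4,suppress=True)
P={n:optics.camera_params(n) for n in("scene","top")}
def proj(n,X):
    X=np.atleast_2d(X);c=P[n];E=np.asarray(c["extrinsics"]);Y=X@E[:3,:3].T+E[:3,3]
    return np.c_[c["fx"]*Y[:,0]/Y[:,2]+c["cx"],c["fy"]*Y[:,1]/Y[:,2]+c["cy"]]
def place(p,L):
    L=np.atleast_2d(L);c,s=np.cos(p[2]),np.sin(p[2]);h=p[3] if len(p)>3 else 0
    return np.c_[p[0]+c*L[:,0]-s*L[:,1],p[1]+s*L[:,0]+c*L[:,1],L[:,2]+h]
def fit(obs,x0,L):
    f=lambda p:np.concatenate([(proj(n,place(p,L))-uv).ravel() for n,uv in obs.items()])
    r=least_squares(f,x0,loss="soft_l1"); return r.x,r.fun.reshape(-1,2)
E
python3 - <<'E'
from h import *
t=lambda a:np.array(a)/4+[220,110]
s=lambda a:np.array(a)/4+[230,160]
L=np.array([[-.18,.083,.0],[-.18,-.083,0],[-.02,-.083,0],[-.02,.083,0]])
ot=t([(180,543),(480,578),(510,297),(217,262)]);os=s([(133,265),(240,490),(513,402),(388,192)])
for o in ({"top":ot,"scene":os},{"top":ot},{"scene":os}):
    x0=[.6,-.05,0,.033]
    if len(o)==1:
        f=lambda p:0
    p,r=fit(o,x0,L) if len(o)>1 else fit(o,x0[:3],L+[0,0,.033]); print("box",p,np.degrees(p[2]),"res",np.abs(r).max(),"\n",r)
    if len(o)>1: box=p
B=np.array([[.038,.024,.0],[.038,-.024,0],[-.038,-.024,0],[-.038,.024,0]])
bt=t([(336,378),(424,386),(409,525),(322,517)]);bs=s([(337,283),(370,343),(243,382),(218,325)])
p,r=fit({"top":bt,"scene":bs},[.5,-.05,0,.06],B);print("block",p,np.degrees(p[2]),r)
c,s_=np.cos(box[2]),np.sin(box[2]);d=p[:2]-box[:2];print("block in box",c*d[0]+s_*d[1],-s_*d[0]+c*d[1],np.degrees(p[2]-box[2]))
im=cv2.imread("pics/top0.png")
for n in("top","scene"):
    im=cv2.resize(cv2.imread(f"pics/{n}0.png"),None,fx=4,fy=4)
    def ln(pts,col):
        u=(proj(n,pts)*4+1.5).astype(int);cv2.polylines(im,[u.reshape(-1,1,2)],True,col,1)
    b3=box[:3]
    ln(place(b3,L+[0,0,.033]),(0,0,255)); ln(place(p,B),(255,0,0))
    for sg in(1,-1):
        ln(place(b3,[[-.038,sg*.036,.056],[.098,sg*.036,.056],[.098,sg*.044,.056],[-.038,sg*.044,.056]]),(0,255,0))
        ln(place(b3,[[-.077,sg*.0625,.052],[-.038,sg*.0375,.052]]),(0,255,255))
    ln(place(b3,[[0,.034,.072],[0,-.034,.072]]),(255,0,255))
    u=proj(n,place(b3,[[-.05,0,.04]]))[0]*4
    x,y=int(u[0]-400),int(u[1]-300);cv2.imwrite(f"pics/ov_{n}.png",im[y:y+600,x:x+800])
E
```

```text
box [ 0.6765 -0.0263 -0.1102  0.03  ] -6.315574716920652 res 0.8971636499304054 
 [[-0.262  -0.718 ]
 [ 0.2935  0.1563]
 [ 0.1783 -0.3999]
 [-0.0197 -0.8972]
 [-0.5852  0.1613]
 [-0.6059  0.5156]
 [ 0.3171 -0.1746]
 [-0.8255  0.1803]]
box [ 0.6749 -0.0256 -0.1057] -6.058084260816998 res 0.6033605426954125 
 [[-0.2938  0.0374]
 [ 0.5427  0.6034]
 [ 0.1233 -0.22  ]
 [-0.3393 -0.4252]]
box [ 0.6763 -0.0288 -0.1156] -6.621523934448799 res 0.8833685352161638 
 [[-0.1613 -0.2914]
 [-0.4496  0.3271]
 [ 0.8834 -0.1323]
 [-0.0897 -0.0625]]
block [ 0.5536 -0.0276 -0.0933  0.0554] -5.345384878205224 [[-0.1764 -0.1625]
 [-0.1266  0.2547]
 [ 0.3368  0.2249]
 [-0.271  -0.237 ]
 [ 0.1108 -0.4334]
 [ 1.2722  0.3431]
 [ 0.1853  1.3444]
 [-2.1671 -0.8567]]
block in box -0.12197746816359968 -0.014866888868504288 0.9701898387154277
```

View pics/ov_top.png

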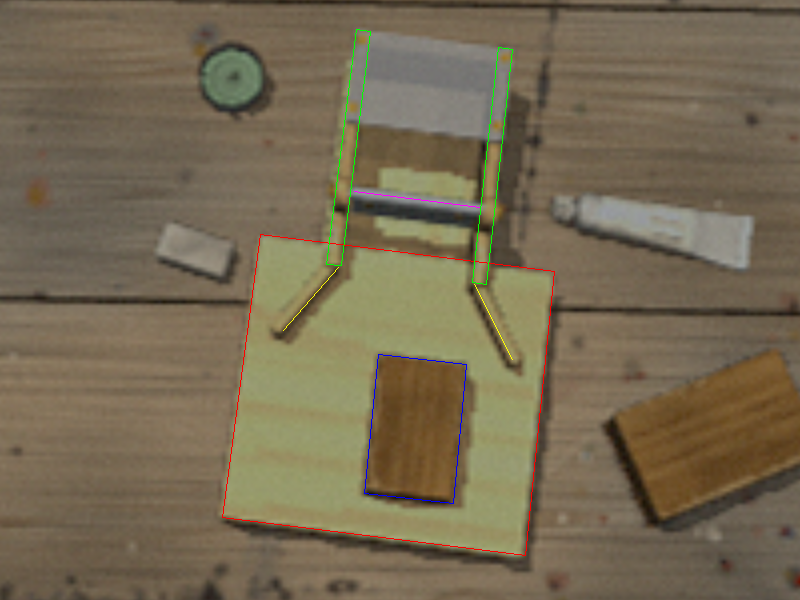

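View pics/ov_scene.png

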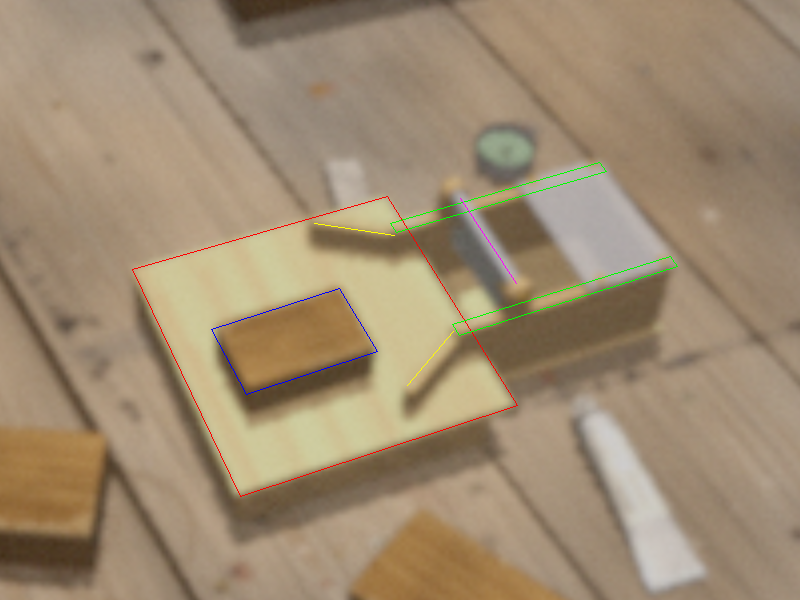

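The overlay agrees with the picture within about 1 px. The block is about 15 mm right of the middle and within 1° of the axis. Plan: nudge it left from its right side, then push it from the tail with two fingertips about 21 mm apart. First I compute the approach.

```bash
cat >> h.py <<'E'
from scipy.spatial.transform import Rotation as R
BOX=np.array([.6755,-.0265,np.radians(-6.3)])
def target(bx,by,z,flip=1,box=BOX):
    c,s=np.cos(box[2]),np.sin(box[2])
    pos=np.array([box[0]+c*bx-s*by,box[1]+s*bx+c*by,z])
    bX=np.array([c,s,0]);bY=np.array([-s,c,0]);x=np.array([0,0,-1.])
    zt=flip*bY;yt=np.cross(zt,x);return pos,R.from_matrix(np.c_[x,yt,zt])
def rel(pos,Rt,p0=None,R0=None):
    s=sense();p0=s["tcp_pos"] if p0 is None else p0;R0=R.from_rotvec(s["tcp_rot"]) if R0 is None else R0
    return R0.inv().apply(pos-p0)/.1,(R0.inv()*Rt).as_rotvec()/np.radians(45)
def inbox(p):
    c,s=np.cos(BOX[2]),np.sin(BOX[2]);d=np.array(p[:2])-BOX[:2];return c*d[0]+s*d[1],-s*d[0]+c*d[1]
E
python3 - <<'E'
from h import *
s=sense();print(R.from_rotvec(s["tcp_rot"]).as_matrix(),s["t"])
for f in(1,-1):
    print(f,rel(*target(-.122,-.085,.15,f)))
E
```

```text
[[-0.0001  0.958   0.2867]
 [ 0.      0.2867 -0.958 ]
 [-1.     -0.     -0.    ]] 1.0
1 (array([ 0.8126,  4.9406, -3.7526]), array([-3.4898, -0.0001, -0.0001]))
-1 (array([ 0.8126,  4.9406, -3.7526]), array([ 0.5102, -0.    ,  0.0001]))
```

Request:
{"name": "drive_tool", "arguments": {
  "plan": [0, 0.3, -0.23, 0.1, 0, 0, -0.5, 0, 0.6, -0.46, 0.25, 0, 0, -0.5, 0, 0.9, -0.69, 0.4, 0, 0, -0.5, 0, 1, -0.76, 0.51, 0, 0, -0.5, 0, 1, -0.76, 0.51, 0, 0, -0.5]
}}

```text
t: 1.42
tcp_pos: [0.256, -0.4946, 0.2317]
tcp_rot: [1.291, 1.154, -1.29]
contact_force: [0.4, -0.1, 0.2]
gripper_width: 0.0252
```

Run:
```python
from h import *
print(sense()["t"],sense()["gripper_width"],rel(*target(-.122,-.082,.15,-1)))
```

```text
1.4167 0.025184429938496136 (array([ 0.8207,  2.4307, -4.2952]), array([-0.0012, -0.0006, -0.0012]))
```

Request:
{"name": "drive_tool", "arguments": {
  "plan": [0, 0.15, -0.35, 0, 0, 0, -0.5, 0, 0.35, -0.7, 0, 0, 0, -0.5, 0, 0.55, -1, 0, 0, 0, -0.5]
}}

```text
t: 1.67
tcp_pos: [0.3189, -0.4028, 0.2313]
tcp_rot: [1.289, 1.155, -1.29]
contact_force: [1.5, 0.2, 0.4]
gripper_width: 0.0214
```

Request:
{"name": "drive_tool", "arguments": {
  "plan": [0, 0.2, -0.35, 0, 0, 0, -0.5, 0, 0.4, -0.7, 0, 0, 0, -0.5, 0, 0.6, -1, 0, 0, 0, -0.5]
}}

```text
t: 1.92
tcp_pos: [0.3901, -0.3095, 0.2315]
tcp_rot: [1.289, 1.155, -1.289]
contact_force: [0.7, -0.0, 0.2]
gripper_width: 0.0213
```

Request:
{"name": "drive_tool", "arguments": {
  "plan": [0.1, 0.2, -0.35, 0, 0, 0, -0.5, 0.2, 0.4, -0.7, 0, 0, 0, -0.5, 0.4, 0.6, -1, 0, 0, 0, -0.5]
}}

```text
t: 2.17
tcp_pos: [0.4618, -0.217, 0.1926]
tcp_rot: [1.289, 1.153, -1.287]
contact_force: [0.6, -1.2, 0.8]
gripper_width: 0.0209
```

Request:
{"name": "drive_tool", "arguments": {
  "plan": [0.1, 0.2, -0.3, 0, 0, 0, -0.5, 0.2, 0.4, -0.6, 0, 0, 0, -0.5, 0.4, 0.6, -0.9, 0, 0, 0, -0.5, 0.4, 0.6, -0.9, 0, 0, 0, -0.5]
}}

```text
t: 2.5
tcp_pos: [0.5319, -0.1295, 0.1484]
tcp_rot: [1.285, 1.163, -1.284]
contact_force: [-2.1, 1.7, -1.3]
gripper_width: 0.0214
```

Run:
```python
from h import *
s=sense();print(s["t"],s["gripper_width"],inbox(s["tcp_pos"]),rel(*target(-.122,-.082,.042,-1)))
for n in("top","scene"): cv2.imwrite(f"pics/{n}1.png",cv2.resize(optics.grab_frame(n)[120:320,180:460,::-1],None,fx=2.8,fy=2.8,interpolation=cv2.INTER_CUBIC))
```

```text
2.5 0.021386523583893112 (np.float64(-0.13146812442633624), np.float64(-0.11812209345490791)) (array([ 1.0647,  0.0996, -0.3572]), array([ 0.0102, -0.0038,  0.0025]))
```

View pics/scene1.png

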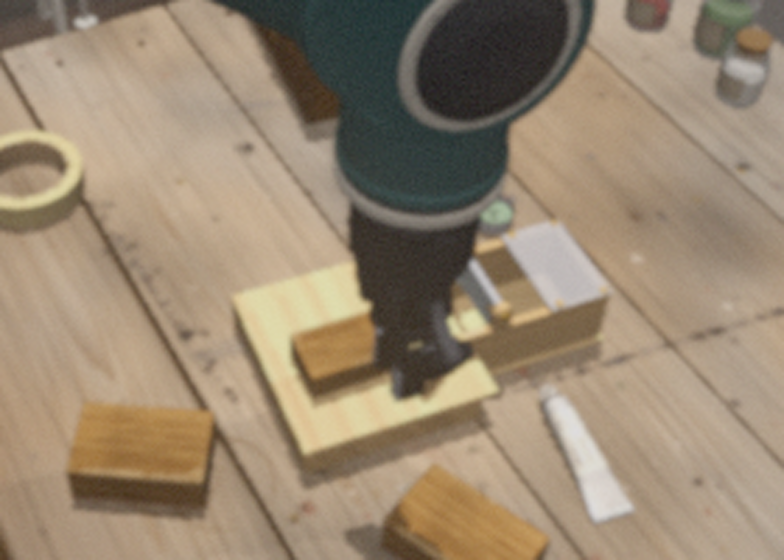

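View pics/top1.png

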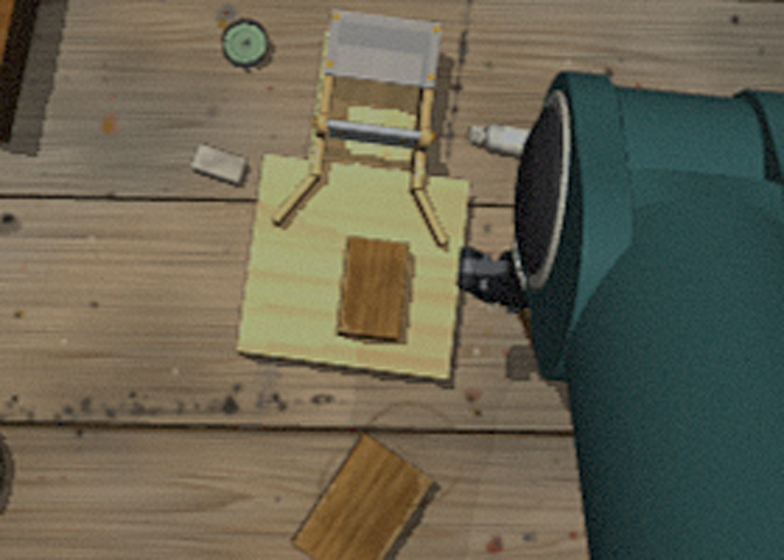

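Request:
{"name": "drive_tool", "arguments": {
  "plan": [0.2, 0.1, -0.3, 0, 0, 0, -0.5, 0.5, 0.1, -0.34, 0, 0, 0, -0.5, 0.85, 0.1, -0.34, 0, 0, 0, -0.5, 1, 0.1, -0.34, 0, 0, 0, -0.5, 1, 0.1, -0.34, 0, 0, 0, -0.5, 1, 0.1, -0.34, 0, 0, 0, -0.5]
}}

```text
t: 3.1
tcp_pos: [0.5429, -0.104, 0.0516]
tcp_rot: [1.29, 1.155, -1.291]
contact_force: [-0.1, 0.8, 0.6]
gripper_width: 0.0215
```

Run:
```python
from h import *
s=sense();print(s["t"],s["gripper_width"],inbox(s["tcp_pos"]),s["tcp_pos"],rel(*target(-.122,-.049,.042,-1)))
for n in("top","scene"): cv2.imwrite(f"pics/{n}2.png",cv2.resize(optics.grab_frame(n)[150:290,200:400,::-1],None,fx=4,fy=4,interpolation=cv2.INTER_CUBIC))
```

```text
3.1 0.021532875551453706 (np.float64(-0.1232525227058977), np.float64(-0.09154564555020483)) [ 0.5429 -0.104   0.0516] (array([ 0.0961,  0.0122, -0.4255]), array([-0.0011,  0.0005,  0.0007]))
```

View pics/scene2.png

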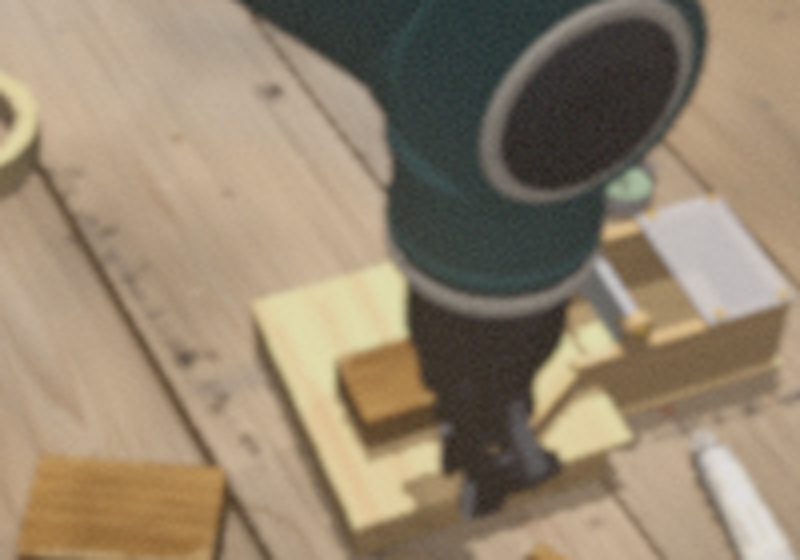

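View pics/top2.png

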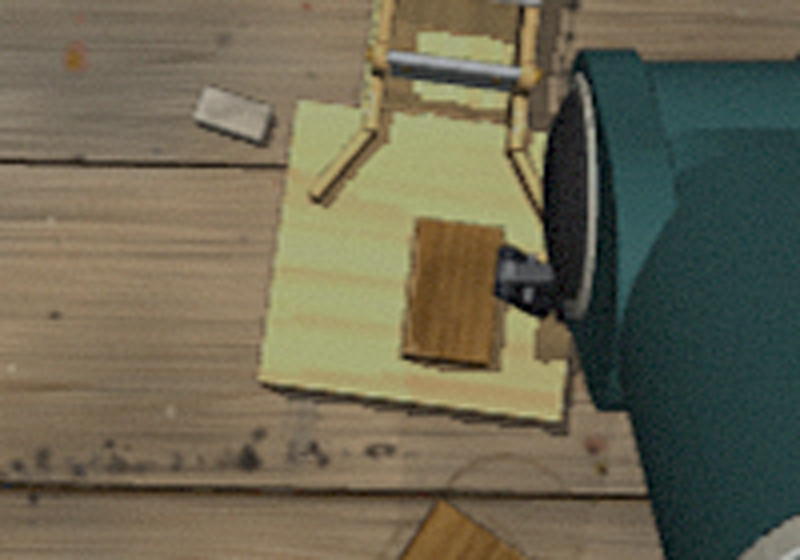

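Request:
{"name": "drive_tool", "arguments": {
  "plan": [0.05, 0.01, 0, 0, 0, 0, -0.5, 0.1, 0.01, 0, 0, 0, 0, -0.5, 0.1, 0.01, -0.1, 0, 0, 0, -0.5, 0.1, 0.01, -0.2, 0, 0, 0, -0.5, 0.1, 0.01, -0.25, 0, 0, 0, -0.5, 0.1, 0.01, -0.28, 0, 0, 0, -0.5, 0.1, 0.01, -0.28, 0, 0, 0, -0.5]
}}

```text
t: 3.78
tcp_pos: [0.5475, -0.0737, 0.0415]
tcp_rot: [1.289, 1.156, -1.288]
contact_force: [-0.5, -0.5, -0.7]
gripper_width: 0.0213
```

Run:
```python
from h import *
s=sense();print(s["t"],s["gripper_width"],inbox(s["tcp_pos"]),s["tcp_pos"],rel(*target(-.122,-.049,.042,-1)))
for n in("top","scene"): cv2.imwrite(f"pics/{n}3.png",cv2.resize(optics.grab_frame(n)[150:290,200:400,::-1],None,fx=4,fy=4,interpolation=cv2.INTER_CUBIC))
```

```text
3.7833 0.021271773501925578 (np.float64(-0.12209974228929638), np.float64(-0.060922000235746496)) [ 0.5475 -0.0737  0.0415] (array([-0.0054,  0.0012, -0.1192]), array([ 0.0024, -0.0004, -0.0002]))
```

View pics/scene3.png

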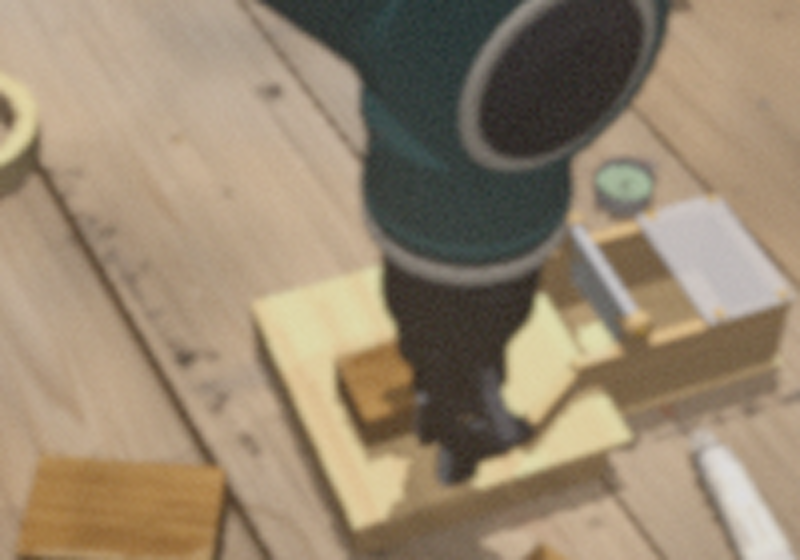

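View pics/top3.png

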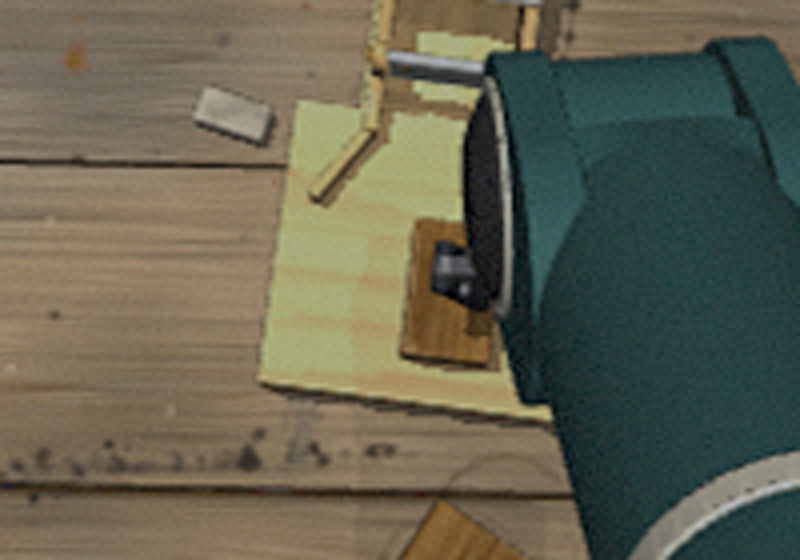

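Request:
{"name": "drive_tool", "arguments": {
  "plan": [0, 0, -0.05, 0, 0, 0, -0.5, 0, 0, -0.1, 0, 0, 0, -0.5, 0, 0, -0.13, 0, 0, 0, -0.5, 0, 0, -0.13, 0, 0, 0, -0.5]
}}

```text
t: 4.22
tcp_pos: [0.5488, -0.061, 0.0413]
tcp_rot: [1.289, 1.156, -1.289]
contact_force: [-0.2, 1.1, -0.2]
gripper_width: 0.0213
```

Run:
```python
from h import *
s=sense();print(s["t"],s["gripper_width"],inbox(s["tcp_pos"]),s["contact_force"])
a=[cv2.resize(optics.grab_frame(n)[170:270,250:350,::-1],None,fx=4,fy=4,interpolation=cv2.INTER_CUBIC) for n in("top","scene")]
cv2.imwrite("pics/b4.png",np.hstack(a))
```

```text
4.2167 0.02127219957410821 (np.float64(-0.12217100352134617), np.float64(-0.04821579404716219)) [-0.1828  1.0632 -0.1983]
```

View pics/b4.png

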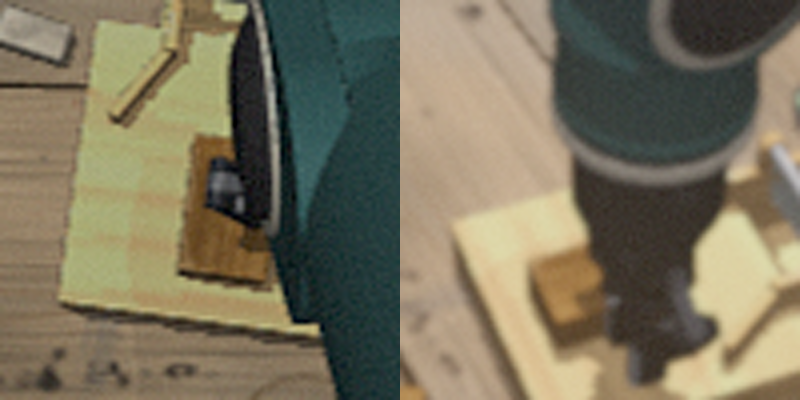

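Request:
{"name": "drive_tool", "arguments": {
  "plan": [0, 0, -0.03, 0, 0, 0, -0.5, 0, 0, -0.035, 0, 0, 0, -0.5, 0, 0, -0.035, 0, 0, 0, -0.5, 0, 0, 0.2, 0, 0, 0, -0.5, 0, 0, 0.4, 0, 0, 0, -0.5, 0, 0, 0.6, 0, 0, 0, -0.5, 0, 0, 0.6, 0, 0, 0, -0.5]
}}

```text
t: 4.9
tcp_pos: [0.5414, -0.1261, 0.0412]
tcp_rot: [1.291, 1.152, -1.294]
contact_force: [0.6, -1.0, -0.3]
gripper_width: 0.0212
```

Run:
```python
from h import *
s=sense();print(s["t"],s["gripper_width"],inbox(s["tcp_pos"]),s["contact_force"])
a=[cv2.resize(optics.grab_frame(n)[170:270,250:350,::-1],None,fx=4,fy=4,interpolation=cv2.INTER_CUBIC) for n in("top","scene")]
cv2.imwrite("pics/b5.png",np.hstack(a))
```

```text
4.9 0.021242080529680685 (np.float64(-0.12240018791880224), np.float64(-0.11372803127312425)) [ 0.609  -1.0385 -0.2642]
```

View pics/b5.png

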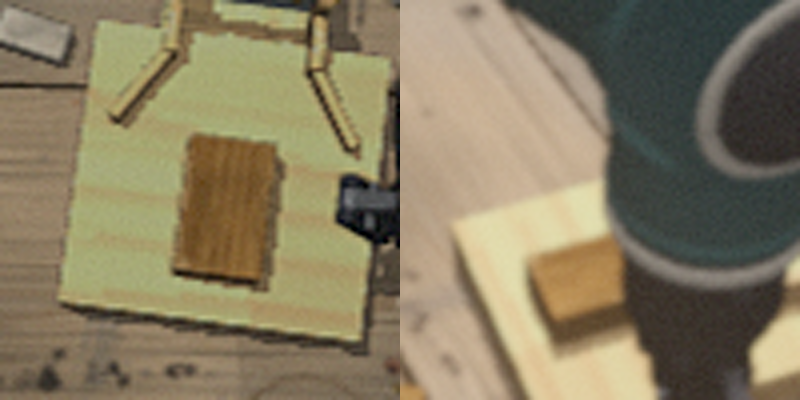

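Run:
```python
from h import *
B=np.array([[.038,.024,.0],[.038,-.024,0],[-.038,-.024,0],[-.038,.024,0]])
o=np.array([(190,134),(277,146),(263,285),(173,273)])/4+[250,170]
p,r=fit({"top":o},[.55,-.03,-.1],B+[0,0,.06]);print(p,np.degrees(p[2]),r,inbox(p))
o0=np.array([(336,378),(424,386),(409,525),(322,517)])/4+[220,110]
p,r=fit({"top":o0},[.55,-.03,-.1],B+[0,0,.06]);print(p,np.degrees(p[2]),inbox(p))
print(rel(*target(-.2,-.114,.042,-1)))
```

```text
[ 0.5537 -0.013  -0.1073] -6.147425761593636 [[-0.0961  0.1114]
 [ 0.2704 -0.1567]
 [-0.119  -0.086 ]
 [-0.0449  0.1285]] (np.float64(-0.1225222656369862), np.float64(6.778824747436483e-05))
[ 0.5529 -0.0275 -0.0914] -5.2381017181256 (np.float64(-0.12175655744096438), np.float64(-0.014406499547281952))
(array([-0.0075, -0.7775,  0.0425]), array([-0.0017, -0.    ,  0.0001]))
```

Request:
{"name": "drive_tool", "arguments": {
  "plan": [0, -0.2, 0.05, 0, 0, 0, -0.5, 0, -0.5, 0.05, 0, 0, 0, -0.5, 0, -0.8, -0.1, 0, 0, 0, -0.5, 0, -0.8, -0.4, 0, 0, 0, -0.5, 0, -0.8, -0.75, 0, 0, 0, -0.5, 0, -0.8, -1, 0, 0, 0, -0.5, 0, -0.8, -1, 0, 0, 0, -0.5, 0, -0.8, -1, 0, 0, 0, -0.5]
}}

```text
t: 5.67
tcp_pos: [0.4736, -0.0112, 0.0414]
tcp_rot: [1.287, 1.158, -1.286]
contact_force: [-1.0, -1.2, 0.2]
gripper_width: 0.0209
```

Run:
```python
from h import *
s=sense();print(s["t"],s["gripper_width"],inbox(s["tcp_pos"]),s["tcp_pos"],s["contact_force"])
print(rel(*target(-.18,0,.037,-1)))
a=[cv2.resize(optics.grab_frame(n)[170:270,250:350,::-1],None,fx=4,fy=4,interpolation=cv2.INTER_CUBIC) for n in("top","scene")]
cv2.imwrite("pics/b6.png",np.hstack(a))
```

```text
5.6667 0.020931168472982657 (np.float64(-0.2023410232805374), np.float64(-0.006992618299239807)) [ 0.4736 -0.0112  0.0414] [-0.9749 -1.2409  0.1748]
(array([ 0.044 ,  0.2237, -0.069 ]), array([ 0.0054, -0.0008, -0.0002]))
```

View pics/b6.png

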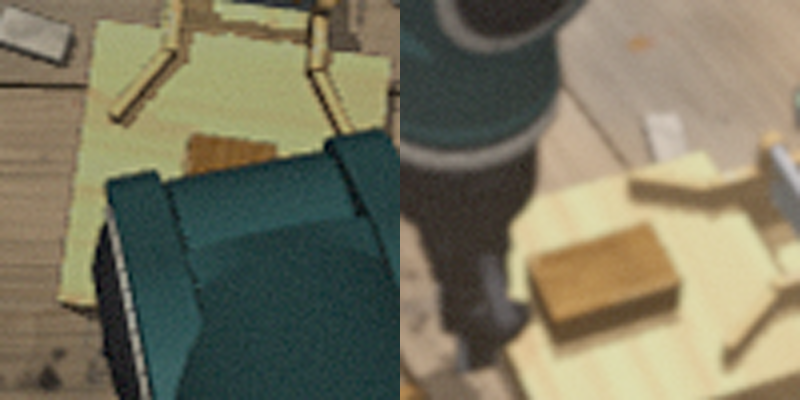

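Request:
{"name": "drive_tool", "arguments": {
  "plan": [0.02, 0.05, -0.06, 0, 0, 0, -0.5, 0.04, 0.15, -0.07, 0, 0, 0, -0.5, 0.04, 0.2, -0.07, 0, 0, 0, -0.5, 0.04, 0.2, -0.07, 0, 0, 0, -0.5, 0.04, 0.2, -0.07, 0, 0, 0, -0.5]
}}

```text
t: 6.18
tcp_pos: [0.4944, -0.009, 0.037]
tcp_rot: [1.29, 1.155, -1.29]
contact_force: [-0.0, 0.2, -0.4]
gripper_width: 0.0217
```

Run:
```python
from h import *
s=sense();print(s["t"],s["gripper_width"],inbox(s["tcp_pos"]),s["tcp_pos"],s["contact_force"])
print(rel(*target(-.11,0,.037,-1)))
```

```text
6.1833 0.021668927980106195 (np.float64(-0.181961775159331), np.float64(-0.002482661754580961)) [ 0.4944 -0.009   0.037 ] [-0.0018  0.2104 -0.3886]
(array([ 0.0001,  0.7196, -0.0251]), array([-0.0005, -0.0001,  0.0005]))
```

Request:
{"name": "drive_tool", "arguments": {
  "plan": [0, 0.04, -0.025, 0, 0, 0, -0.5, 0, 0.1, -0.025, 0, 0, 0, -0.5, 0, 0.16, -0.025, 0, 0, 0, -0.5, 0, 0.22, -0.025, 0, 0, 0, -0.5, 0, 0.28, -0.025, 0, 0, 0, -0.5, 0, 0.34, -0.025, 0, 0, 0, -0.5, 0, 0.4, -0.025, 0, 0, 0, -0.5, 0, 0.45, -0.025, 0, 0, 0, -0.5, 0, 0.45, -0.025, 0, 0, 0, -0.5]
}}

```text
t: 6.93
tcp_pos: [0.5402, -0.0113, 0.0373]
tcp_rot: [1.29, 1.155, -1.289]
contact_force: [-0.0, -0.4, 0.2]
gripper_width: 0.0214
```

Run:
```python
from h import *
s=sense();print(s["t"],s["gripper_width"],inbox(s["tcp_pos"]),s["tcp_pos"],s["contact_force"])
print(rel(*target(-.08,0,.037,-1)))
a=[cv2.resize(optics.grab_frame(n)[150:250,260:360,::-1],None,fx=4,fy=4,interpolation=cv2.INTER_CUBIC) for n in("top","scene")]
cv2.imwrite("pics/b7.png",np.hstack(a))
```

```text
6.9333 0.021434784374493983 (np.float64(-0.1361496009406303), np.float64(0.0002539861068408585)) [ 0.5402 -0.0113  0.0373] [-0.0383 -0.4002  0.2335]
(array([0.0032, 0.5615, 0.0025]), array([-0.0001, -0.0002, -0.0007]))
```

View pics/b7.png

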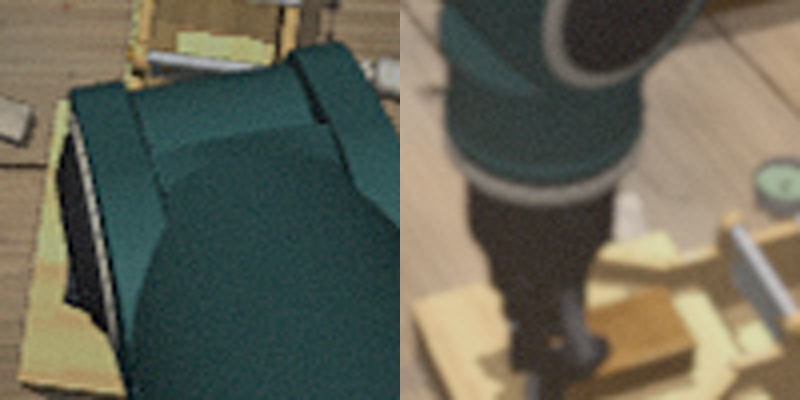

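Request:
{"name": "drive_tool", "arguments": {
  "plan": [0, 0.06, 0, 0, 0, 0, -0.5, 0, 0.12, 0, 0, 0, 0, -0.5, 0, 0.18, 0, 0, 0, 0, -0.5, 0, 0.24, 0, 0, 0, 0, -0.5, 0, 0.3, 0, 0, 0, 0, -0.5, 0, 0.36, 0, 0, 0, 0, -0.5, 0, 0.36, 0, 0, 0, 0, -0.5]
}}

```text
t: 7.62
tcp_pos: [0.5762, -0.0152, 0.0373]
tcp_rot: [1.29, 1.155, -1.289]
contact_force: [-0.1, -0.4, -0.6]
gripper_width: 0.0216
```

Run:
```python
from h import *
s=sense();print(s["t"],s["gripper_width"],inbox(s["tcp_pos"]),s["tcp_pos"],s["contact_force"])
print(rel(*target(-.05,0,.037,-1)))
a=cv2.resize(optics.grab_frame("scene")[170:270,260:390,::-1],None,fx=5,fy=5,interpolation=cv2.INTER_CUBIC)
cv2.imwrite("pics/b8.png",a)
```

```text
7.6167 0.02156552245860335 (np.float64(-0.09996273215362712), np.float64(0.00030582288199473145)) [ 0.5762 -0.0152  0.0373] [-0.1468 -0.4345 -0.5763]
(array([0.0033, 0.4996, 0.003 ]), array([-0.0001, -0.0003, -0.0009]))
```

View pics/b8.png

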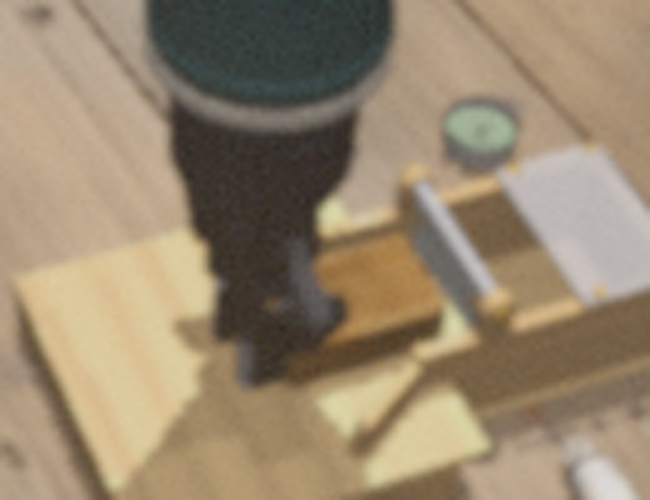

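The block sits between the rails with its nose past the sill, just short of the flap at crop (450,270). I continue.

Request:
{"name": "drive_tool", "arguments": {
  "plan": [0, 0.06, 0, 0, 0, 0, -0.5, 0, 0.12, 0, 0, 0, 0, -0.5, 0, 0.18, 0, 0, 0, 0, -0.5, 0, 0.24, 0, 0, 0, 0, -0.5, 0, 0.3, 0, 0, 0, 0, -0.5, 0, 0.36, 0, 0, 0, 0, -0.5, 0, 0.4, 0, 0, 0, 0, -0.5, 0, 0.4, 0, 0, 0, 0, -0.5]
}}

```text
t: 8.33
tcp_pos: [0.6156, -0.0196, 0.0372]
tcp_rot: [1.29, 1.155, -1.289]
contact_force: [-0.3, -0.2, -0.5]
gripper_width: 0.0217
```

Run:
```python
from h import *
s=sense();print(s["t"],s["gripper_width"],inbox(s["tcp_pos"]),s["tcp_pos"],s["contact_force"])
print(rel(*target(-.03,0,.037,-1)))
a=cv2.resize(optics.grab_frame("scene")[170:270,260:390,::-1],None,fx=5,fy=5,interpolation=cv2.INTER_CUBIC)
cv2.imwrite("pics/b9.png",a)
```

```text
8.3333 0.0216608616705372 (np.float64(-0.06031832207305857), np.float64(0.0002905641036212228)) [ 0.6156 -0.0196  0.0372] [-0.2833 -0.2425 -0.4504]
(array([0.0024, 0.3032, 0.0029]), array([-0.0001, -0.0002, -0.0006]))
```

View pics/b9.png

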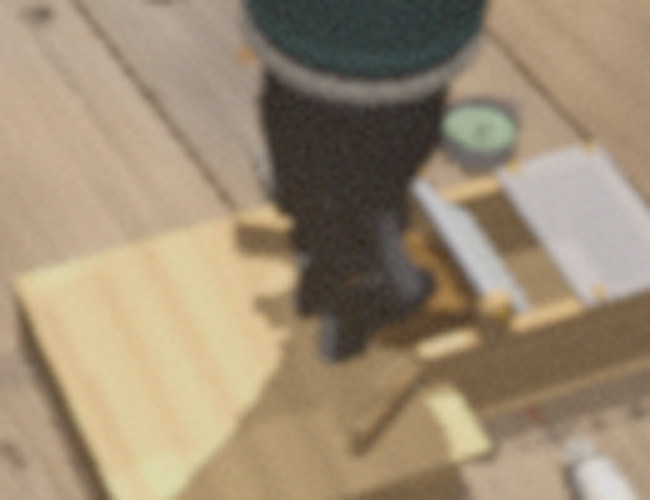

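Request:
{"name": "drive_tool", "arguments": {
  "plan": [0, 0.05, 0, 0, 0, 0, -0.5, 0, 0.1, 0, 0, 0, 0, -0.5, 0, 0.15, 0, 0, 0, 0, -0.5, 0, 0.2, 0, 0, 0, 0, -0.5, 0, 0.25, 0, 0, 0, 0, -0.5, 0, 0.29, 0, 0, 0, 0, -0.5, 0, 0.33, 0, 0, 0, 0, -0.5, 0, 0.36, 0, 0, 0, 0, -0.5, 0, 0.36, 0, 0, 0, 0, -0.5]
}}

```text
t: 9.13
tcp_pos: [0.6511, -0.0235, 0.0372]
tcp_rot: [1.29, 1.155, -1.289]
contact_force: [-1.1, -0.5, -0.8]
gripper_width: 0.0212
```

Run:
```python
from h import *
s=sense();print(s["t"],s["gripper_width"],inbox(s["tcp_pos"]),s["tcp_pos"],s["contact_force"])
a=cv2.resize(optics.grab_frame("scene")[170:270,260:390,::-1],None,fx=5,fy=5,interpolation=cv2.INTER_CUBIC)
cv2.imwrite("pics/b10.png",a)
```

```text
9.1333 0.021210773301943816 (np.float64(-0.024626667764573864), np.float64(0.00031438485244444404)) [ 0.6511 -0.0235  0.0372] [-1.0898 -0.5167 -0.8027]
```

View pics/b10.png

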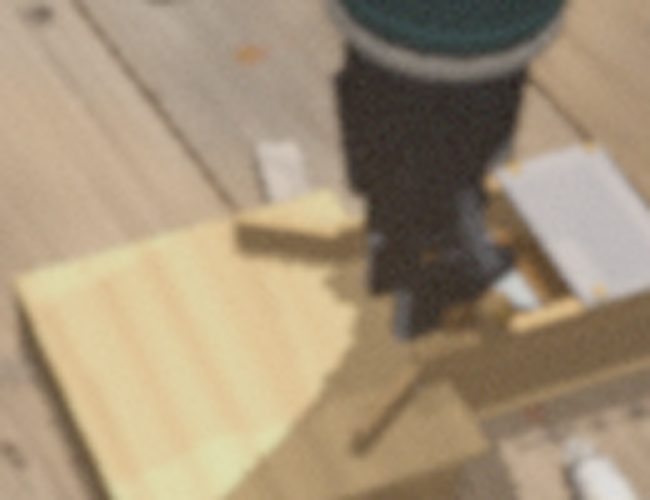

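Request:
{"name": "drive_tool", "arguments": {
  "plan": [0, 0.02, 0, 0, 0, 0, -0.5, 0, 0.04, 0, 0, 0, 0, -0.5, 0, 0.06, 0, 0, 0, 0, -0.5, 0, 0.06, 0, 0, 0, 0, -0.5, 0, 0.06, 0, 0, 0, 0, -0.5]
}}

```text
t: 9.6
tcp_pos: [0.6565, -0.0241, 0.0373]
tcp_rot: [1.29, 1.155, -1.29]
contact_force: [0.6, 0.8, -0.5]
gripper_width: 0.0214
```

Run:
```python
from h import *
s=sense();print(s["t"],s["gripper_width"],inbox(s["tcp_pos"]),s["tcp_pos"],s["contact_force"])
a=cv2.resize(optics.grab_frame("scene")[170:270,260:390,::-1],None,fx=5,fy=5,interpolation=cv2.INTER_CUBIC)
cv2.imwrite("pics/b11.png",a)
```

```text
9.6 0.021403650952217298 (np.float64(-0.01913152132293807), np.float64(0.0003407062247113789)) [ 0.6565 -0.0241  0.0373] [ 0.6302  0.8412 -0.4753]
```

View pics/b11.png

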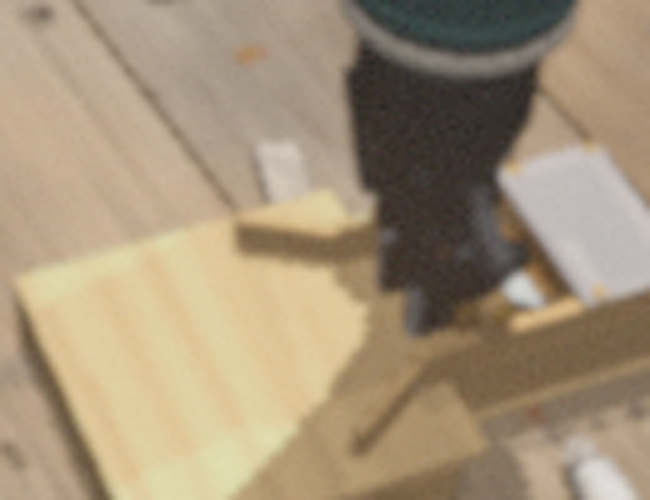

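Request:
{"name": "drive_tool", "arguments": {
  "plan": [0, 0.01, 0, 0, 0, 0, -0.5, 0, 0.025, 0, 0, 0, 0, -0.5, 0, 0.025, 0, 0, 0, 0, -0.5, 0, 0.025, 0, 0, 0, 0, -0.5]
}}

```text
t: 9.98
tcp_pos: [0.659, -0.0244, 0.0372]
tcp_rot: [1.29, 1.155, -1.29]
contact_force: [-0.4, 0.4, -0.4]
gripper_width: 0.0214
```

Run:
```python
from h import *
s=sense();print(s["t"],s["gripper_width"],inbox(s["tcp_pos"]),s["tcp_pos"],s["contact_force"])
a=cv2.resize(optics.grab_frame("scene")[170:270,260:390,::-1],None,fx=5,fy=5,interpolation=cv2.INTER_CUBIC)
cv2.imwrite("pics/b12.png",a)
```

```text
9.9833 0.021365230283669902 (np.float64(-0.016645118529293092), np.float64(0.0002945987269225381)) [ 0.659  -0.0244  0.0372] [-0.3636  0.3999 -0.4452]
```

View pics/b12.png

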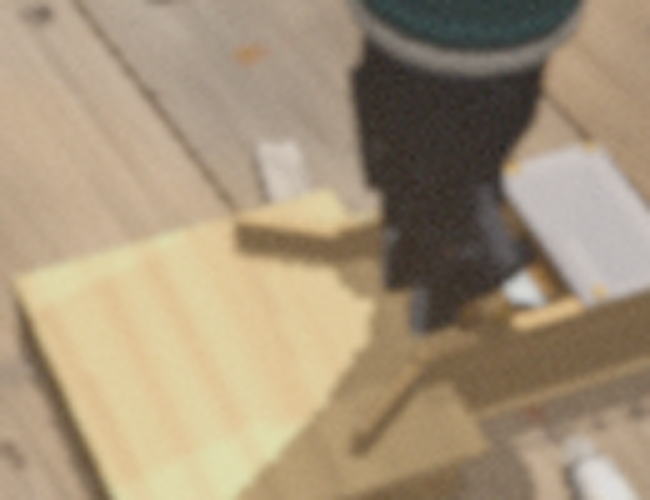

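Fingers are well past the sill but the flap still shows open at crop (520,290), either on the block or on the fingers. I draw back to see.

Request:
{"name": "drive_tool", "arguments": {
  "plan": [0, -0.1, 0, 0, 0, 0, -0.5, 0, -0.3, 0, 0, 0, 0, -0.5, 0, -0.5, 0, 0, 0, 0, -0.5, 0, -0.7, 0, 0, 0, 0, -0.5, 0, -0.7, 0, 0, 0, 0, -0.5]
}}

```text
t: 10.45
tcp_pos: [0.5862, -0.0163, 0.0371]
tcp_rot: [1.288, 1.157, -1.291]
contact_force: [0.9, -0.8, 0.7]
gripper_width: 0.0213
```

Run:
```python
from h import *
s=sense();print(s["t"],s["gripper_width"],inbox(s["tcp_pos"]),s["tcp_pos"],s["contact_force"])
a=cv2.resize(optics.grab_frame("scene")[170:270,260:390,::-1],None,fx=6,fy=6,interpolation=cv2.INTER_CUBIC)
cv2.imwrite("pics/b13.png",a)
a=cv2.resize(optics.grab_frame("top")[120:220,260:390,::-1],None,fx=6,fy=6,interpolation=cv2.INTER_CUBIC)
cv2.imwrite("pics/b13t.png",a)
```

```text
10.45 0.021347048556177837 (np.float64(-0.08984135265863669), np.float64(0.000347775785765652)) [ 0.5862 -0.0163  0.0371] [ 0.8682 -0.8098  0.668 ]
```

View pics/b13.png

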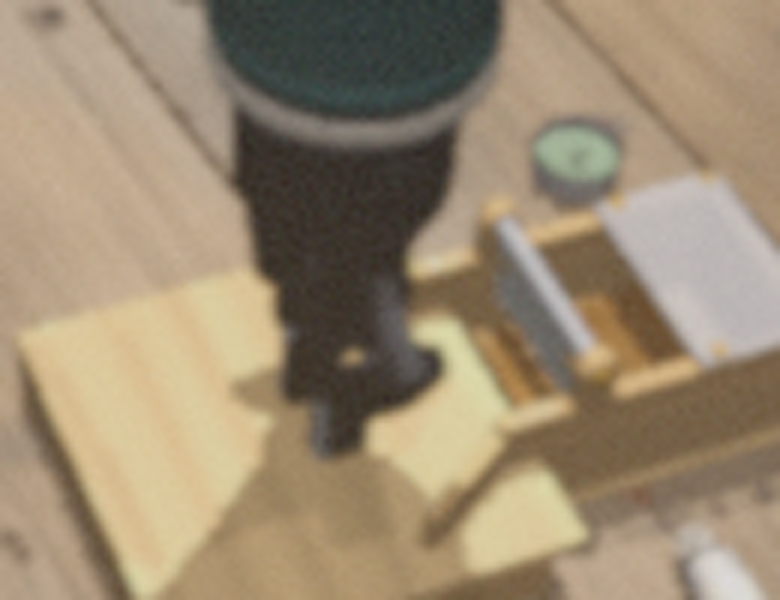

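View pics/b13t.png

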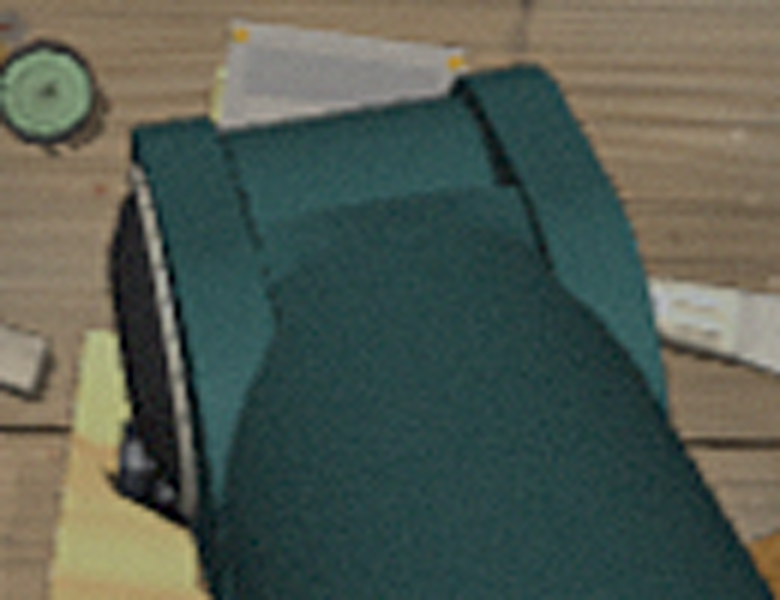

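The block now shows on both sides of the hanging flap, at crop (515,360) and (625,320), apparently flat in the pocket. I retreat up and back for a clear check from above.

Request:
{"name": "drive_tool", "arguments": {
  "plan": [-0.2, -0.1, 0, 0, 0, 0, -0.5, -0.5, -0.3, 0, 0, 0, 0, -0.5, -0.9, -0.6, 0.2, 0, 0, 0, -0.5, -1, -0.9, 0.5, 0, 0, 0, -0.5, -1, -1, 0.8, 0, 0, 0, -0.5, -1, -1, 1, 0, 0, 0, -0.5]
}}

```text
t: 11.05
tcp_pos: [0.4771, -0.1081, 0.139]
tcp_rot: [1.29, 1.152, -1.29]
contact_force: [0.8, -1.5, -0.4]
gripper_width: 0.0215
```

Request:
{"name": "drive_tool", "arguments": {
  "plan": [0, 0, 0.3, 0, 0, 0, -0.5, 0, 0, 0.6, 0, 0, 0, -0.5, 0, 0, 0.9, 0, 0, 0, -0.5, 0, 0, 1, 0, 0, 0, -0.5, 0, 0, 1, 0, 0, 0, -0.5, 0, 0, 1, 0, 0, 0, -0.5]
}}

```text
t: 11.55
tcp_pos: [0.4686, -0.2046, 0.1373]
tcp_rot: [1.291, 1.155, -1.29]
contact_force: [-0.3, 1.1, -0.1]
gripper_width: 0.0216
```

Run:
```python
from h import *
s=sense();print(s["t"],s["gripper_width"],s["tcp_pos"],s["contact_force"])
for n in("scene","top"):
    im=optics.grab_frame(n)[:,:,::-1];im=cv2.resize(im,None,fx=6,fy=6,interpolation=cv2.INTER_CUBIC)
    for pts,col in (([[x,y,.03] for x,y in((-.0065,.024),(.0695,.024),(.0695,-.024),(-.0065,-.024))],(255,0,0)),([[0,-.034,.072],[0,.034,.072],[0,.034,.036],[0,-.034,.036]],(255,0,255))):
        u=(proj(n,place(BOX,pts))*6+2.5).astype(int)
        print(n,u.tolist())
    c=(proj(n,place(BOX,[[.02,0,.05]]))[0]*6).astype(int)
    cv2.imwrite(f"pics/f_{n}.png",im[c[1]-290:c[1]+290,c[0]-380:c[0]+380]); print("origin",c-[380,290])
```

```text
11.55 0.02162104342712856 [ 0.4686 -0.2046  0.1373] [-0.267   1.0704 -0.0874]
scene [[2053, 1347], [2228, 1294], [2288, 1381], [2110, 1436]]
scene [[2152, 1377], [2068, 1249], [2059, 1314], [2140, 1441]]
origin [1767 1044]
top [[1809, 1037], [1832, 845], [1958, 861], [1936, 1053]]
top [[1976, 1009], [1789, 986], [1785, 1013], [1966, 1036]]
origin [1502  670]
```

View pics/f_scene.png

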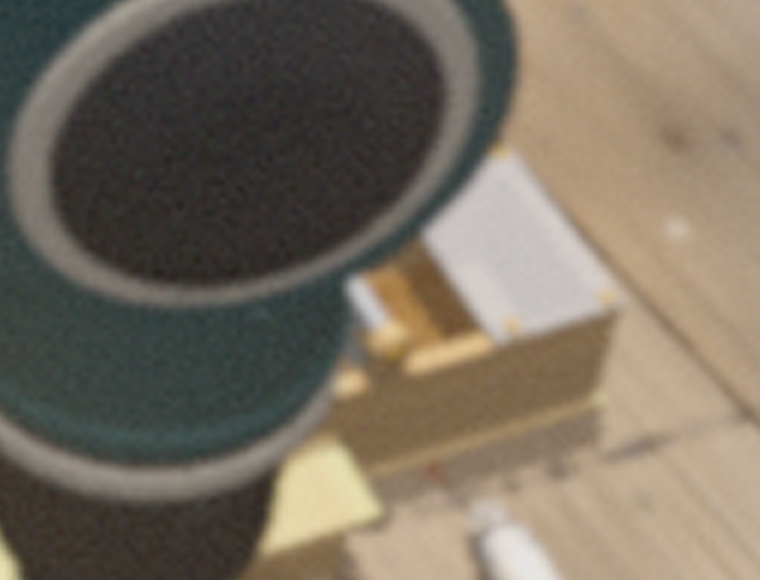

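View pics/f_top.png

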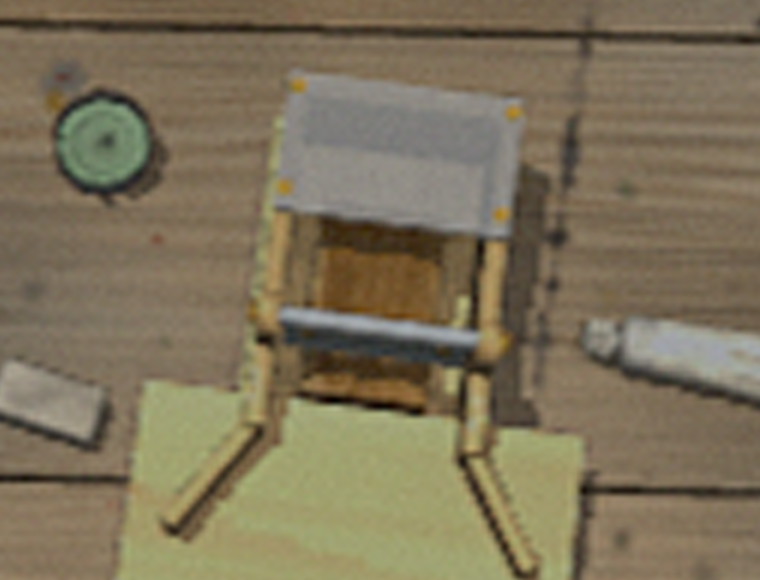

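Request:
{"name": "drive_tool", "arguments": {
  "plan": [0, -0.2, 0.3, 0, 0, 0, -0.5, -0.1, -0.4, 0.6, 0, 0, 0, -0.5, -0.2, -0.5, 0.9, 0, 0, 0, -0.5, -0.2, -0.5, 1, 0, 0, 0, -0.5, -0.2, -0.5, 1, 0, 0, 0, -0.5, -0.2, -0.5, 1, 0, 0, 0, -0.5]
}}

```text
t: 12.15
tcp_pos: [0.4081, -0.2976, 0.1572]
tcp_rot: [1.289, 1.156, -1.289]
contact_force: [-0.1, 1.6, -0.8]
gripper_width: 0.0215
```

Request:
{"name": "drive_tool", "arguments": {
  "plan": [-0.1, -0.2, 0.3, 0, 0, 0, -0.5, -0.2, -0.4, 0.6, 0, 0, 0, -0.5, -0.2, -0.5, 0.9, 0, 0, 0, -0.5, -0.2, -0.5, 1, 0, 0, 0, -0.5, -0.2, -0.5, 1, 0, 0, 0, -0.5, -0.2, -0.5, 1, 0, 0, 0, -0.5]
}}

```text
t: 12.65
tcp_pos: [0.3479, -0.3909, 0.1768]
tcp_rot: [1.289, 1.157, -1.288]
contact_force: [-0.4, 0.6, -0.3]
gripper_width: 0.0214
```

Run:
```python
from h import *
s=sense();print(s["t"],s["tcp_pos"],s["contact_force"])
for n in("scene","top"):
    im=optics.grab_frame(n)[:,:,::-1]
    cv2.imwrite(f"pics/g_{n}full.png",im)
    im=cv2.resize(im,None,fx=6,fy=6,interpolation=cv2.INTER_CUBIC); raw=im.copy()
    c=(proj(n,place(BOX,[[.02,0,.05]]))[0]*6).astype(int)
    for pts,col in (([[x,y,.03] for x,y in((-.02,.024),(.056,.024),(.056,-.024),(-.02,-.024))],(255,0,0)),([[0,-.034,.072],[0,.034,.072],[0,.034,.036],[0,-.034,.036]],(255,0,255)),([[-.02,.036,.033],[-.02,-.036,.033]],(0,0,255))):
        u=(proj(n,place(BOX,pts))*6+2.5).astype(int); cv2.polylines(im,[u.reshape(-1,1,2)],True,col,1)
    f=lambda a:a[c[1]-200:c[1]+200,c[0]-200:c[0]+200]
    cv2.imwrite(f"pics/g_{n}.png",np.hstack([f(raw),f(im)]))
```

```text
12.65 [ 0.3479 -0.3909  0.1768] [-0.4133  0.5522 -0.3083]
```

View pics/g_scene.png

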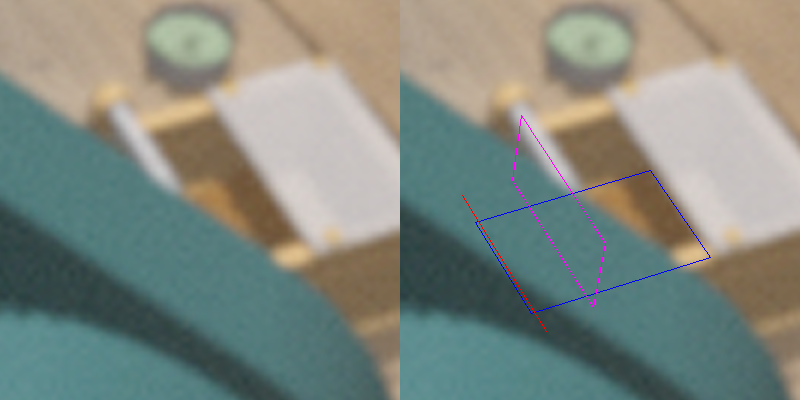

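View pics/g_top.png

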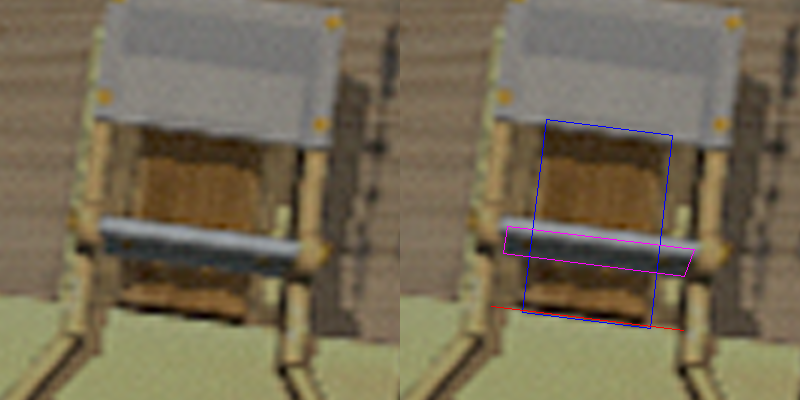

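View pics/g_topfull.png

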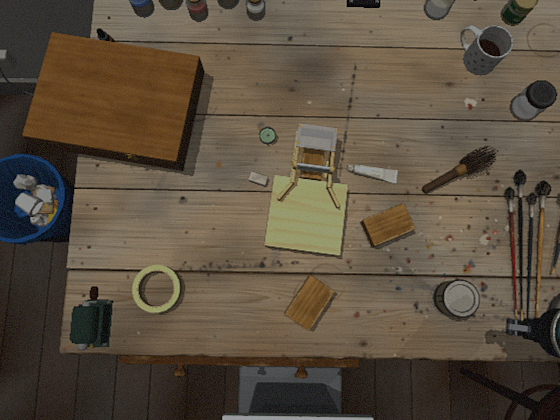

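The top view is consistent with a flat block and a shut flap, but the arm blocks the scene view. I move further aside.

Request:
{"name": "drive_tool", "arguments": {
  "plan": [-0.1, -0.1, 0.3, 0, 0, 0, -0.5, -0.2, -0.3, 0.6, 0, 0, 0, -0.5, -0.3, -0.5, 0.9, 0, 0, 0, -0.5, -0.4, -0.6, 1, 0, 0, 0, -0.5, -0.4, -0.6, 1, 0, 0, 0, -0.5, -0.4, -0.6, 1, 0, 0, 0, -0.5]
}}

```text
t: 13.25
tcp_pos: [0.2769, -0.4846, 0.2174]
tcp_rot: [1.289, 1.155, -1.289]
contact_force: [0.4, 0.2, -0.5]
gripper_width: 0.0213
```

Request:
{"name": "drive_tool", "arguments": {
  "plan": [0, -0.1, 0.3, 0, 0, 0, -0.5, 0, -0.3, 0.6, 0, 0, 0, -0.5, 0, -0.5, 0.9, 0, 0, 0, -0.5, 0, -0.6, 1, 0, 0, 0, -0.5, 0, -0.6, 1, 0, 0, 0, -0.5, 0, -0.6, 1, 0, 0, 0, -0.5]
}}

```text
t: 13.75
tcp_pos: [0.2068, -0.577, 0.2164]
tcp_rot: [1.29, 1.157, -1.288]
contact_force: [-0.5, 0.3, 0.4]
gripper_width: 0.0215
```

Run:
```python
from h import *
s=sense();print(s["t"],s["tcp_pos"],s["contact_force"])
n="scene"
im=optics.grab_frame(n)[:,:,::-1]
im=cv2.resize(im,None,fx=6,fy=6,interpolation=cv2.INTER_CUBIC); raw=im.copy()
c=(proj(n,place(BOX,[[.02,0,.05]]))[0]*6).astype(int)
for pts,col in (([[x,y,.03] for x,y in((-.02,.024),(.056,.024),(.056,-.024),(-.02,-.024))],(255,0,0)),([[0,-.034,.072],[0,.034,.072],[0,.034,.036],[0,-.034,.036]],(255,0,255)),([[-.02,.036,.033],[-.02,-.036,.033]],(0,0,255))):
    u=(proj(n,place(BOX,pts))*6+2.5).astype(int); cv2.polylines(im,[u.reshape(-1,1,2)],True,col,1)
f=lambda a:a[c[1]-200:c[1]+200,c[0]-200:c[0]+200]
cv2.imwrite(f"pics/k_{n}.png",np.hstack([f(raw),f(im)]))
```

```text
13.75 [ 0.2068 -0.577   0.2164] [-0.5189  0.3399  0.3582]
```

View pics/k_scene.png

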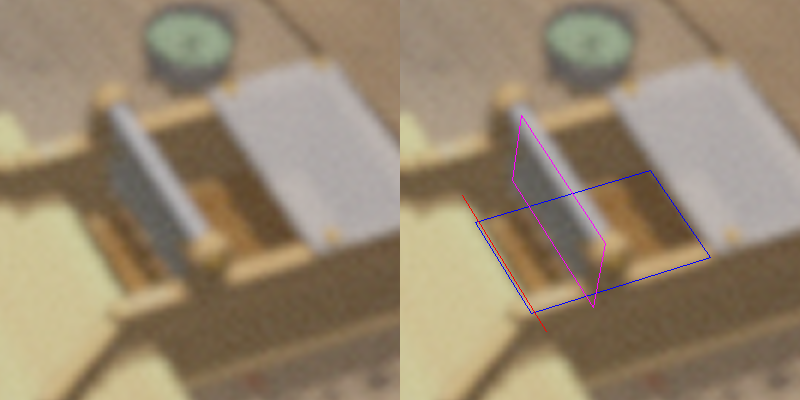

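The flap outline matches the hanging plate. The block's top matches a flat block at z = 30 mm, lying from the sill to about x = 56 mm. I hand the job in.

```bash
python3 -c "
from rig import job,sense
print(job.close_job(),sense()['t'])"
```

```text
the job is handed in; nothing more can be done
the job is handed in; nothing more can be done
```

The sanding block is in the pocket, lying flat as far as both cameras show, and the flap hangs shut. I handed the job in at about 14 s.

- **What I did:** I nudged the smallest block about 14 mm sideways to centre it. I then pushed it from the tail with two fingertips about 21 mm apart, along the tray, through the flap and over the sill. I drew the fingers straight back and moved the arm clear, without pinching or lifting anything.
- **Flap:** In both views it lines up with where the hanging plate should be.
- **Block height:** The block lies below the flap's lower edge, and its outline fits a flat block with its top at about 30 mm.
- **Other things:** The eraser, tube and tea light look unmoved in the pictures. The forces I read after each move stayed within about 2 N.
- **Less certain:** The roof and its shadow hide the block's nose, so I judged it flat from the shut flap and the visible part. The flap still looked open while the fingers were past the sill, but it hung shut once they were withdrawn. My camera fit put the tray at 30 mm rather than 33 mm, so I used 33 mm from the text.

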